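# Feed one side plate from the stack magazine to the gluing stop

## Task

Feed the bottom plywood plate from the stack magazine to the gluing stop: push the slide with the black knob all the way in so that the plate comes out under the yellow gate, hook it by its window and draw it along the runway until it lies flat and flush against the end stop, and pull the slide fully back so that the other three plates drop to the floor of the chute. Hook the plate gently rather than clamping it, as the thin wood round its window cracks under more than 30 N, and leave the other three in the chute and the things around the magazine where they are.

Things in the scene. Friction and masses are not known exactly. Their poses are not given: they have to be found in the camera images.
- feeder: the magazine, fixed to the bench: plywood board 140 x 510 mm, 12 mm thick, with a chute of four aluminium corner angles and a runway. Origin: on the bench under the middle of the chute, z up. Plates are drawn along its -y. The angles stand 82 mm above the bench, open above; behind the chute the slide runs between guides 11 mm high to y = +229 mm
- chute_floor (a point): middle of the chute's floor (the board's top), 12 mm above the feeder's origin. The chute holds the stack between feeder y = -67 and +67 mm and x = -51.5 and +51.5 mm
- gate (a point): middle of the lower edge of the yellow gate at the chute's front (-y). It leaves 17 mm free above the floor: one 12 mm plate passes under it, the next is held back. Gate and its screws reach 12 mm farther to -y than this point
- stop_face (a point): foot of the end stop's face, on the runway's floor, at feeder y = -240 mm; axes as the feeder. The stop is an aluminium bar 24 mm high, 120 mm wide. The runway has the chute's floor height and lies between fences 9 mm high and 103 mm apart. A plate against the stop has its origin 65 mm, its window's centre 45 mm from the face
- slide (a joint): slide whose steel blade, 40 mm wide, 9 mm thick, pushes the bottom plate from behind. 0 = fully back, 0.105 m = fully in (hard stop), moving to the feeder's -y; it stays where left (friction 1.5 N, a few N more under plates). It meets the plate after 10 mm; fully in, the plate's window is out in front of the gate and its last 37 mm still in the chute
- slide_knob (a point): middle of the slide's black round knob, 27 mm in diameter, 50 mm above the bench, at feeder x = 0, y = 226 mm minus the joint's value; the thick part spans 41 to 59 mm above the bench, the top is at 63 mm. Fully in, it stands 50 mm behind the chute
- plate_1: bottom plate of the stack, the one to feed: laser-cut plywood 100 (x) x 130 (y) x 12 mm, 80 g. Origin: middle of its underside. A window 60 (x) x 54 mm (y) goes right through, centred 20 mm from the origin towards -y (the leading end); the web in front of it is 18 mm. Two 18 mm holes at the other end
- plate_1_window (a point): centre of the window of plate_1, at the height of the plate's top face; a closed gripper fits in with room all round and can hook the front web. The plate slides with 1 to 4 N. The finger forces on it count together: a 20 N pinch is already 40 N, and a finger in front of the web would keep it off the stop
- plate_2: the second plate of the stack, like plate_1; it must stay in the chute and ends up on the chute's floor
- plate_3: the third plate, like plate_1; stays in the chute on plate_2
- plate_4: the top plate, like plate_1; stays in the chute on plate_3
- glue_bottle: white glue bottle with a red cap, 160 mm high, standing behind the magazine; leave it alone
- masking_tape: roll of beige masking tape, 100 mm across, 25 mm high, lying behind the magazine; leave it alone
- board_eraser: blue eraser, 53 x 114 x 26 mm, lying behind and right of the magazine; leave it alone
- red_screwdriver: red screwdriver, 170 mm, lying left of the magazine; leave it alone
- gear_motor: yellow gear motor, 115 mm, lying left of the magazine; leave it alone

How it is judged:
By the outcome, as a careful person would: the job done as asked, in the order asked, and still so for the second after the job is handed in, with the robot touching nothing.
It also fails if it takes over 61 s, if anything falls off the work surface, if the arm or the gripper's body presses on something with over 40 N, if the wrist force passes 120 N, or if a joint passes its speed limit or range.

## Robot

A 6-joint arm with a two-finger parallel gripper is mounted at the origin on a cart in front of the work surface, level with it; the furniture and walls round the work are solid. World frame = base frame: x ahead of the robot, y to its left, z up, the work surface at z = 0. Lengths are in m, angles in degrees, forces in N, time in s.
With the tool pointing down it reaches from about 0.375 to 0.9 m from the base axis. Payload 3.1 kg.
Tool frame: the origin (TCP) lies on the centre line of the jaws, within the pads' length; the fingertips stand 17 mm ahead of it and the grasp point (between the pads) lies 2 mm behind it; z points along the fingers, y is the line along which they close (so a half turn about z gives the same grasp; the last joint's range is limited). The gripper opens to 87 mm and grips with 3 to 60 N. Pads are 19 mm wide; open, the fingers measure 117 mm over their backs; the gripper's body (75 mm by 190 mm) begins 51 mm behind the grasp point.
Start: joints at [63.971, 30.224, 82.088, -0, 67.689, -10.227], TCP at [0.17, 0.601, 0.24] pointing down, gripper open.
Joint ranges: [-176.69, 176.69], [-43.24, 126.21], [12.49, 139.97], [-82, 262], [0, 151.66], [-163.58, 163.58]. Speed limits (degrees/s): [159.86, 159.86, 180, 180, 180, 180].

## Interface

Orientations are given as a 3x3 rotation matrix whose columns are the frame's x, y, z axes.
In Python, from rig import bot, imaging, finder gives the robot as it stands. The module is installed in compiled form; this text tells all that it offers.
- The arm moves only by the tool play_rows, never from a script. Its argument "motion" is a list that holds one entry, the list of rows, each a list of 6 numbers: the shift along the tool's x, y, z in m, then the turn, a rotation vector about the tool's x, y, z in degrees. In form: [[[dx, dy, dz, wx, wy, wz], ...]]. A call has 1 to 8 rows; each row is the pose to reach, as a shift and turn from the pose commanded when the call began, along the tool's axes at that moment; what a row does not reach only later rows make up. A row lasts 1/12 s, in which the tool goes at most 41.7 mm and 7.16 degrees, less where a joint would pass 70% of its speed; a pose out of reach is approached as far as the arm can. A call with a gripper value outside its range is refused whole. "fingers" is the finger opening in m, from 0 to 0.087, set as the call begins (left out, the last holds). The fingers move at their own pace and stop on an object; the grip force is fixed at half the most. Time passes only in rows, so rows that repeat a pose let the fingers close. It gives the time, the measured TCP pose, the force, the opening and the grip force at its end, in the units of the state.
- bot.read_state(): the state, without advancing time (a new reading comes with each control period).
- imaging.capture(name): name is "scene" or "top"; returns a dict with "frame" (384x512x3 uint8, red, green, blue), "camera_matrix" (3x3 intrinsics, pixels), "R" (3x3) and "t" (3): a world point X has camera coordinates R X + t. Camera axes: x right, y down, z forward; pixel columns grow to the right and rows downward; lengths in m; the calibration is good to about 2 mm. A picture is of the moment at which its call begins. There is no depth.
- bot.hand_in(): hands the job in; it is judged then, once.
Trained networks look in the newest picture that a camera, given by its name, has taken for a name from the list of things; names that differ only in an ending like _2 or _b are one class to them, and where a whole thing is asked for, a point or a joint stands for the part that bears it (a point fixed in the world has none). Each returns a list of dicts, best first, with "confidence" (0 to 1); they miss things now and then, are a little off and sometimes report something else, mostly with a low value. They report only what shows in the picture. A call takes as long as a camera call.
- finder.recognise(camera, name): "at" ([x, y, z] in m, in world coordinates, good to about 4 mm: the middle of the surface that is visible of it).
- finder.outline_of(camera, name): "pixels" (384x512 bool, what is visible of it).
The state is a dict: "time_s": time; "joint_positions": joint angles; "qvel": joint speeds; "tau": joint torques, N m; "position": TCP position; "tcp_rot": TCP orientation; "force": force on the tool from outside, world axes, zero at the start; "moment": the same for the moment, N m; "opening": opening from 0.0 (shut) to 1.0 (fully open); "grasp_force": force on a finger pad.
Only numpy, scipy, OpenCV 4.12 (cv2) and the standard library are available. Lean on these libraries where they do the work, as an engineer would, in place of code of your own. Each camera call takes 0.05 s, during which the arm holds its last target. There are 200 camera calls.

## Working session

There is one attempt and no reset: what is moved stays moved. The work goes in short steps, Python scripts to look and compute and a tool call to move; the robot and the scene stay as the last step left them, time stands still between calls to the robot, and variables do not carry over. Pictures are saved under pics/ and viewed, at most 11 in all, crops included, and the job is handed in when it is done.

Besides the shell and the picture viewer there is one more tool, called after ">>>" by a JSON object that holds its "name" and its "arguments", one argument or row to a line. play_rows: Moves the arm, as the interface text tells. Its arguments: {"type":"object","properties":{"motion":{"type":"array"},"fingers":{"type":"number"}},"required":["motion"]}

```bash
mkdir -p pics; cat > h.py <<'E'
import numpy as np, cv2
from rig import bot, imaging, finder
np.set_printoptions(precision=4,suppress=True)
def proj(c,X):
    p=c["camera_matrix"]@(c["R"]@np.array(X,float)+c["t"]); return p[:2]/p[2]
def onplane(c,uv,z):
    d=c["R"].T@np.linalg.solve(c["camera_matrix"],[uv[0],uv[1],1.]); o=-c["R"].T@c["t"]
    return o+d*(z-o[2])/d[2]
def tri(cs,uvs):
    A=[];b=[]
    for c,uv in zip(cs,uvs):
        d=c["R"].T@np.linalg.solve(c["camera_matrix"],[uv[0],uv[1],1.]);d/=np.linalg.norm(d)
        P=np.eye(3)-np.outer(d,d);A.append(P);b.append(P@(-c["R"].T@c["t"]))
    return np.linalg.solve(sum(A),sum(b))
def save(c,n): cv2.imwrite("pics/"+n+".png",c["frame"][:,:,::-1])
E
python3 - <<'E'
from h import *
s=bot.read_state();print(s["position"],s["tcp_rot"],s["force"])
cs={n:imaging.capture(n) for n in("scene","top")}
im=np.vstack([cs[n]["frame"] for n in cs])
for n in cs: save(cs[n],n+"0"); print(n,-cs[n]["R"].T@cs[n]["t"],cs[n]["R"])
for k in("slide_knob","gate","stop_face","chute_floor","feeder","plate_4","plate_1_window","glue_bottle","masking_tape","board_eraser"):
    for n in cs:
        try: print(k,n,[(np.array(r["at"]),round(r["confidence"],2)) for r in finder.recognise(n,k)][:3])
        except Exception as e: print(k,n,e)
E
```

```text
[0.1699 0.6007 0.2386] [[-0.9622  0.2723 -0.001 ]
 [ 0.2723  0.9622 -0.002 ]
 [ 0.0004 -0.0022 -1.    ]] [ 0.8419  0.0649 -0.3624]
scene [-0.1252 -0.5967  0.8624] [[ 0.6556 -0.7551  0.001 ]
 [-0.4915 -0.4278 -0.7585]
 [ 0.5732  0.4968 -0.6516]]
top [0.4611 0.0267 1.4957] [[ 0.0097 -1.      0.0018]
 [-0.9973 -0.0098 -0.0726]
 [ 0.0727 -0.0011 -0.9974]]
slide_knob scene [(array([0.5486, 0.2074, 0.0275]), 0.71)]
slide_knob top [(array([0.5454, 0.1669, 0.018 ]), 0.7)]
gate scene []
gate top [(array([ 0.5313, -0.0075,  0.0135]), 0.79)]
stop_face scene [(array([ 0.5078, -0.0671,  0.0129]), 0.91)]
stop_face top [(array([ 0.5322, -0.0078,  0.0126]), 0.86)]
chute_floor scene [(array([ 0.5115, -0.0692,  0.0159]), 0.75)]
chute_floor top [(array([ 0.5294, -0.0062,  0.0124]), 0.78)]
feeder scene [(array([ 0.5061, -0.0649,  0.0115]), 0.55)]
feeder top [(array([ 0.5267, -0.0073,  0.0072]), 0.77)]
plate_4 scene [(array([0.5415, 0.0251, 0.0618]), 0.94), (array([0.5377, 0.0114, 0.0243]), 0.66), (array([0.528 , 0.0232, 0.0443]), 0.58)]
plate_4 top [(array([0.5331, 0.0285, 0.0589]), 0.83)]
plate_1_window scene []
plate_1_window top []
glue_bottle scene [(array([ 0.6879, -0.0674,  0.0732]), 0.62), (array([0.5447, 0.2055, 0.0239]), 0.5)]
glue_bottle top [(array([ 0.6927, -0.0578,  0.1143]), 0.81)]
masking_tape scene [(array([0.7214, 0.2238, 0.0195]), 0.91), (array([ 0.6207, -0.3589,  0.0264]), 0.22)]
masking_tape top [(array([0.7272, 0.2261, 0.0234]), 0.61)]
board_eraser scene []
board_eraser top [(array([ 0.6284, -0.3636,  0.0253]), 0.6), (array([ 0.5277, -0.0052,  0.0152]), 0.31)]
```

View pics/scene0.png

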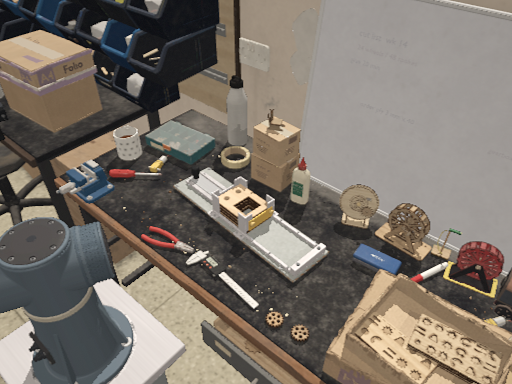

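View pics/top0.png

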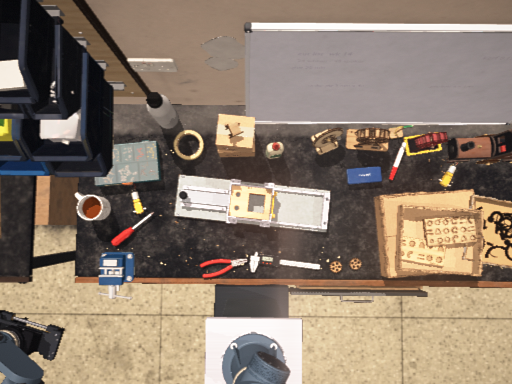

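The feeder runs left to right in the top view: knob about (184,196), gate about (273,206), stop about (328,211). I'll enlarge both views to measure its corners and the knob.

```bash
python3 - <<'E'
from h import *
t=cv2.imread("pics/top0.png")[165:240,165:340]; s=cv2.imread("pics/scene0.png")[160:280,165:335]
cv2.imwrite("pics/t1.png",cv2.resize(t,None,fx=4.5,fy=4.5,interpolation=cv2.INTER_CUBIC))
cv2.imwrite("pics/s1.png",cv2.resize(s,None,fx=4.5,fy=4.5,interpolation=cv2.INTER_CUBIC))
E
```

```text
(no output)
```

View pics/t1.png

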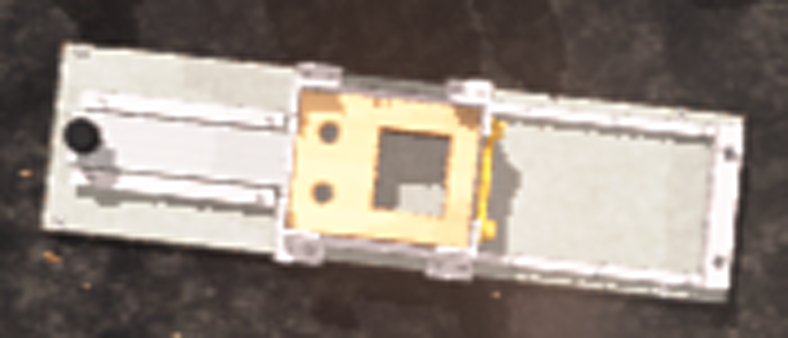

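View pics/s1.png

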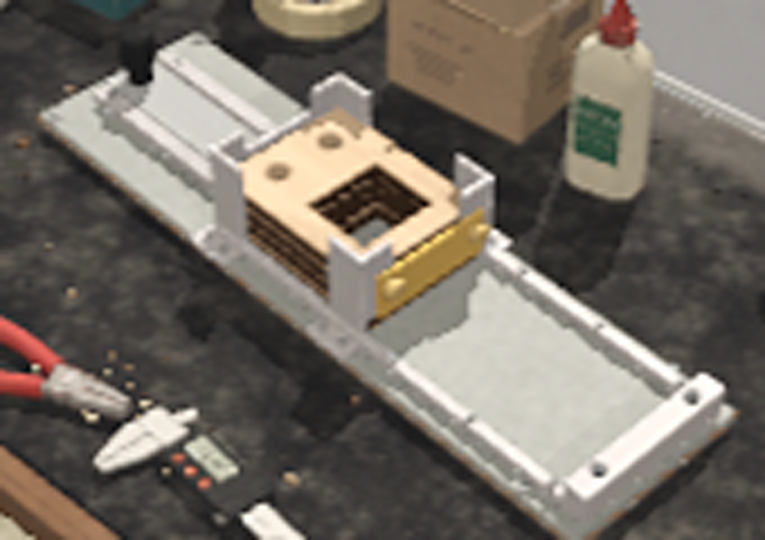

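```bash
cat >> h.py <<'E'
def F(p,X): # feeder->world
    c,s=np.cos(p[2]),np.sin(p[2]); return np.array([p[0]+c*X[0]-s*X[1],p[1]+s*X[0]+c*X[1],X[2]])
E
python3 - <<'E'
from h import *
from scipy.optimize import least_squares
cs={n:imaging.capture(n) for n in("scene","top")}
T=lambda u,v:(165+(u+.5)/4.5-.5,165+(v+.5)/4.5-.5); S=lambda u,v:(165+(u+.5)/4.5-.5,160+(v+.5)/4.5-.5)
def obs(q):
    a=q[3]; b=a-.51; z=.012
    return [("top",T(63,44),(.07,a,z)),("top",T(42,230),(-.07,a,z)),("top",T(744,117),(.07,b,z)),("top",T(727,292),(-.07,b,z)),
    ("top",T(82,136),(0,.226,.061)),("scene",S(40,117),(-.07,a,z)),("scene",S(195,35),(.07,a,z)),("scene",S(735,410),(.07,b,z)),("scene",S(137,58),(0,.226,.052)),
    ("top",T(712,197),(0,-.240,.036)),
    ("top",T(382,170),(0,.007,.06)),("top",T(446,170),(0,-.047,.06))]
f=lambda q:np.concatenate([proj(cs[n],F(q,X))-uv for n,uv,X in obs(q)])
r=least_squares(f,[.53,.03,0,.24],loss="soft_l1",x_scale=[.1,.1,.1,.1])
print(r.x,np.degrees(r.x[2]));
for o,e in zip(obs(r.x),f(r.x).reshape(-1,2)):print(o[0],o[2],e)
k=tri([cs["top"],cs["scene"]],[T(82,136),S(137,48)]);print("knob tri",k,F(r.x,(0,.226,.05)))
print("stop",F(r.x,(0,-.24,.012)))
print(bot.read_state()["time_s"])
E
```

```text
[ 0.5327  0.0116 -0.09    0.2519] -5.154451107923392
top (0.07, np.float64(0.2519257323917889), 0.012) [-0.0503 -0.1297]
top (-0.07, np.float64(0.2519257323917889), 0.012) [-0.0293  0.0711]
top (0.07, np.float64(-0.2580742676082111), 0.012) [-0.1287 -1.2693]
top (-0.07, np.float64(-0.2580742676082111), 0.012) [0.0327 1.557 ]
top (0, 0.226, 0.061) [-1.0103 -0.0646]
scene (-0.07, np.float64(0.2519257323917889), 0.012) [-0.4082 -0.0041]
scene (0.07, np.float64(0.2519257323917889), 0.012) [-0.1859 -0.4077]
scene (0.07, np.float64(-0.2580742676082111), 0.012) [ 1.354  -0.1557]
scene (0, 0.226, 0.052) [-0.3227 -2.7814]
top (0, -0.24, 0.036) [1.0417 0.9665]
top (0, 0.007, 0.06) [-0.3507 -0.8742]
top (0, -0.047, 0.06) [2.0341 0.7859]
knob tri [0.5532 0.2352 0.0504] [0.553  0.2367 0.05  ]
stop [ 0.5111 -0.2274  0.012 ]
1.2
```

```bash
cat >> h.py <<'E'
from scipy.spatial.transform import Rotation as Ro
P=[.5327,.0116,-.090]
def to(Xf,p=P,quiet=False):
    "print tool shift+turn to feeder point Xf, tool y along feeder x, tool down"
    s=bot.read_state(); R=np.array(s["tcp_rot"]); c,sn=np.cos(p[2]),np.sin(p[2])
    Y=np.array([c,sn,0]);Z=np.array([0,0,-1.]);T=np.c_[np.cross(Y,Z),Y,Z]
    w=F(p,Xf); d=R.T@(w-s["position"]); r=Ro.from_matrix(R.T@T).as_rotvec(degrees=True)
    print("t",round(s["time_s"],2),"pos",np.array(s["position"]),"->",w,"\n shift",d,"turn",r,"F",np.array(s["force"]))
def here(p=P):
    s=bot.read_state(); v=np.array(s["position"]); c,sn=np.cos(p[2]),np.sin(p[2]); d=v[:2]-p[:2]
    return np.array([c*d[0]+sn*d[1],-sn*d[0]+c*d[1],v[2]])
E
python3 -c "
from h import *
to((0,.226,.13))"
```

```text
t 1.2 pos [0.1702 0.6014 0.2396] -> [0.553  0.2367 0.13  ] 
 shift [-0.4677 -0.2466  0.1096] turn [-0.      0.0002 79.3549] F [0.0671 0.3101 0.4707]
```

>>> {"name": "play_rows", "arguments": {
  "motion": [
    [[-0.468, -0.247, 0.04, 0, 0, 79.35], [-0.468, -0.247, 0.04, 0, 0, 79.35], [-0.468, -0.247, 0.04, 0, 0, 79.35], [-0.468, -0.247, 0.04, 0, 0, 79.35], [-0.468, -0.247, 0.04, 0, 0, 79.35], [-0.468, -0.247, 0.04, 0, 0, 79.35], [-0.468, -0.247, 0.04, 0, 0, 79.35], [-0.468, -0.247, 0.04, 0, 0, 79.35]]
  ],
  "fingers": 0.06
}}

```text
time_s: 1.87
position: [0.412, 0.3706, 0.2145]
tcp_rot: [[-0.285, 0.959, 0.0], [0.959, 0.285, 0.0], [0.0, 0.001, -1.0]]
force: [1.3, 0.8, 0.8]
opening: 0.694
grasp_force: 0.0
```

```bash
python3 -c "
from h import *
to((0,.226,.12))"
```

```text
t 1.87 pos [0.412  0.3706 0.2145] -> [0.553  0.2367 0.12  ] 
 shift [-0.1685  0.097   0.0945] turn [ 0.0268 -0.015  21.7132] F [1.3245 0.8028 0.8072]
```

>>> {"name": "play_rows", "arguments": {
  "motion": [
    [[-0.168, 0.097, 0.094, 0, 0, 21.7], [-0.168, 0.097, 0.094, 0, 0, 21.7], [-0.168, 0.097, 0.094, 0, 0, 21.7], [-0.168, 0.097, 0.094, 0, 0, 21.7], [-0.168, 0.097, 0.094, 0, 0, 21.7], [-0.168, 0.097, 0.094, 0, 0, 21.7], [-0.168, 0.097, 0.094, 0, 0, 21.7], [-0.168, 0.097, 0.094, 0, 0, 21.7]]
  ]
}}

```text
time_s: 2.53
position: [0.552, 0.2394, 0.1202]
tcp_rot: [[0.085, 0.996, -0.002], [0.996, -0.085, 0.0], [0.0, -0.002, -1.0]]
force: [0.2, 0.4, 0.6]
opening: 0.69
grasp_force: 0.0
```

```bash
python3 -c "
from h import *
to((0,.226,.051))
c=imaging.capture('scene');k=c['frame'][110:280,120:330]
cv2.imwrite('pics/s2.png',cv2.resize(k,None,fx=3.6,fy=3.5,interpolation=cv2.INTER_CUBIC)[:,:,::-1])"
```

```text
t 2.53 pos [0.552  0.2394 0.1202] -> [0.553  0.2367 0.051 ] 
 shift [-0.0027  0.0014  0.0692] turn [-0.087  -0.0065  0.2857] F [0.2352 0.3778 0.5698]
```

View pics/s2.png

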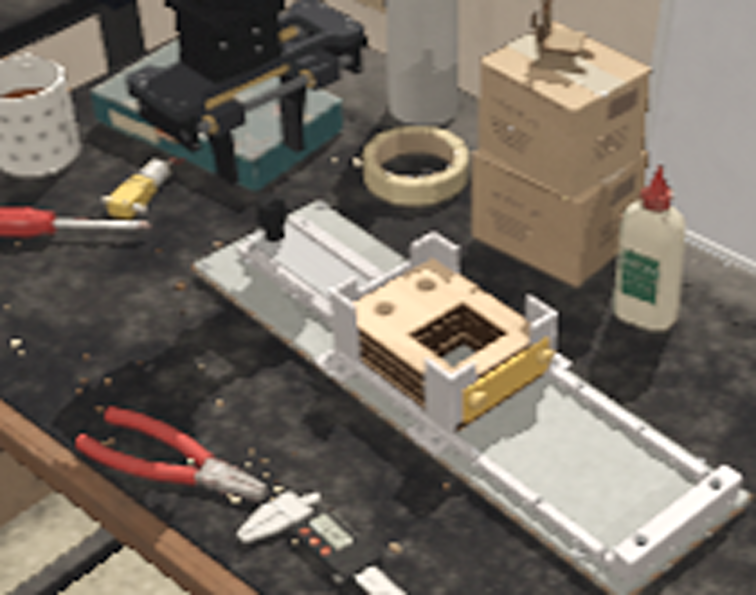

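The open fingers stand above the knob (at about 272,220 in this crop), one on each side, clear of everything. I'll descend, grip and check.

>>> {"name": "play_rows", "arguments": {
  "motion": [
    [[-0.003, 0.001, 0.035, 0, 0, 0.3], [-0.003, 0.001, 0.06, 0, 0, 0.3], [-0.003, 0.001, 0.069, 0, 0, 0.3], [-0.003, 0.001, 0.069, 0, 0, 0.3], [-0.003, 0.001, 0.069, 0, 0, 0.3]]
  ]
}}

```text
time_s: 3.0
position: [0.5527, 0.2377, 0.0522]
tcp_rot: [[0.087, 0.996, 0.0], [0.996, -0.087, 0.0], [0.0, 0.0, -1.0]]
force: [0.3, -0.5, 0.1]
opening: 0.688
grasp_force: 0.0
```

>>> {"name": "play_rows", "arguments": {
  "motion": [
    [[0, 0, 0, 0, 0, 0], [0, 0, 0, 0, 0, 0], [0, 0, 0, 0, 0, 0], [0, 0, 0, 0, 0, 0], [0, 0, 0, 0, 0, 0], [0, 0, 0, 0, 0, 0]]
  ],
  "fingers": 0.02
}}

```text
time_s: 3.5
position: [0.5541, 0.2364, 0.0519]
tcp_rot: [[0.089, 0.996, 0.003], [0.996, -0.089, 0.0], [0.0, 0.003, -1.0]]
force: [6.6, -2.0, -1.6]
opening: 0.323
grasp_force: 3.3
```

```bash
python3 -c "
from h import *
print(here());to((0,.121,.051))"
```

```text
[0.0012 0.2258 0.0519]
t 3.5 pos [0.5541 0.2364 0.0519] -> [0.5436 0.1321 0.051 ] 
 shift [-0.1048 -0.0013  0.0009] turn [ 0.1484 -0.0263  0.0657] F [ 6.6483 -1.9984 -1.5765]
```

>>> {"name": "play_rows", "arguments": {
  "motion": [
    [[0, 0.002, 0, 0, 0, 0], [0, 0.002, 0, 0, 0, 0], [0, 0.002, 0, 0, 0, 0], [0, 0.002, 0, 0, 0, 0]]
  ]
}}

```text
time_s: 3.83
position: [0.5549, 0.2363, 0.0518]
tcp_rot: [[0.089, 0.996, -0.0], [0.996, -0.089, 0.0], [0.0, -0.0, -1.0]]
force: [-2.5, 1.2, 4.5]
opening: 0.291
grasp_force: 30.0
```

>>> {"name": "play_rows", "arguments": {
  "motion": [
    [[-0.006, 0, 0, 0, 0, 0], [-0.018, 0, 0, 0, 0, 0], [-0.032, 0, 0, 0, 0, 0], [-0.046, 0, 0, 0, 0, 0], [-0.06, 0, 0, 0, 0, 0], [-0.074, 0, 0, 0, 0, 0], [-0.086, 0, 0, 0, 0, 0], [-0.094, 0, 0, 0, 0, 0]]
  ]
}}

```text
time_s: 4.5
position: [0.5458, 0.1437, 0.0518]
tcp_rot: [[0.091, 0.996, -0.001], [0.996, -0.091, 0.003], [0.003, -0.001, -1.0]]
force: [-2.7, 10.6, 6.1]
opening: 0.299
grasp_force: 30.0
```

>>> {"name": "play_rows", "arguments": {
  "motion": [
    [[-0.004, 0, 0, 0, 0, 0], [-0.006, 0, 0, 0, 0, 0], [-0.008, 0, 0, 0, 0, 0], [-0.008, 0, 0, 0, 0, 0], [-0.008, 0, 0, 0, 0, 0]]
  ]
}}

```text
time_s: 4.92
position: [0.5452, 0.1367, 0.0518]
tcp_rot: [[0.091, 0.996, -0.001], [0.996, -0.091, 0.003], [0.003, -0.001, -1.0]]
force: [-3.1, 10.0, 6.6]
opening: 0.298
grasp_force: 30.0
```

```bash
python3 -c "
from h import *
print(here());to((.001,.121,.051))"
```

```text
[0.0012 0.1257 0.0518]
t 4.92 pos [0.5452 0.1367 0.0518] -> [0.5446 0.132  0.051 ] 
 shift [-0.0047 -0.0002  0.0008] turn [-0.0738 -0.1902 -0.0469] F [-3.057  10.0013  6.5793]
```

Travelled about 100 mm; I'll continue to the hard stop while watching the force.

>>> {"name": "play_rows", "arguments": {
  "motion": [
    [[-0.002, 0, 0, 0, 0, 0], [-0.004, 0, 0, 0, 0, 0], [-0.004, 0, 0, 0, 0, 0], [-0.004, 0, 0, 0, 0, 0]]
  ]
}}

```text
time_s: 5.25
position: [0.5451, 0.1365, 0.0518]
tcp_rot: [[0.093, 0.996, 0.001], [0.996, -0.093, 0.009], [0.009, -0.0, -1.0]]
force: [-1.8, 23.2, 4.3]
opening: 0.301
grasp_force: 30.0
```

>>> {"name": "play_rows", "arguments": {
  "motion": [
    [[-0.001, 0, 0, 0, 0, 0], [-0.002, 0, 0, 0, 0, 0], [-0.002, 0, 0, 0, 0, 0], [-0.002, 0, 0, 0, 0, 0]]
  ]
}}

```text
time_s: 5.58
position: [0.5452, 0.1363, 0.0518]
tcp_rot: [[0.094, 0.996, 0.001], [0.995, -0.094, 0.011], [0.011, 0.0, -1.0]]
force: [-1.1, 30.8, 3.9]
opening: 0.298
grasp_force: 30.0
```

```bash
python3 -c "
from h import *
c=imaging.capture('scene');k=c['frame'][170:280,190:335]
cv2.imwrite('pics/s3.png',cv2.resize(k,None,fx=5,fy=5,interpolation=cv2.INTER_CUBIC)[:,:,::-1])
t=imaging.capture('top');np.savez('c3',**t)
k=t['frame'][165:240,165:340];cv2.imwrite('pics/t3.png',cv2.resize(k,None,fx=4.5,fy=4.5,interpolation=cv2.INTER_CUBIC)[:,:,::-1])
for y in(-.155,-.16): print(y,[(proj(c,F(P,(x,y,.024)))-(190,170)+.5)*5 for x in(-.05,.05)],[(proj(t,F(P,(x,y,.024)))-165+.5)*4.5 for x in(-.05,.05)])
for n in('scene','top'):print([(np.array(r['at']),r['confidence']) for r in finder.recognise(n,'plate_1')+finder.recognise(n,'plate_1_window')])"
```

```text
-0.155 [array([403.1679, 402.5759]), array([530.6322, 307.8249])] [array([593.2859, 258.5966]), array([605.6763, 123.5451])]
-0.16 [array([409.9849, 407.7574]), array([537.4401, 312.55  ])] [array([600.0601, 259.2753]), array([612.4175, 124.2181])]
[(array([ 0.5182, -0.0978,  0.0232]), 0.96), (array([0.5367, 0.0241, 0.0613]), 0.67), (array([0.5225, 0.0233, 0.0413]), 0.51), (array([0.5203, 0.0176, 0.0319]), 0.4), (array([ 0.5155, -0.1031,  0.0198]), 0.56)]
[(array([ 0.526 , -0.0965,  0.0251]), 0.74), (array([0.5335, 0.027 , 0.0587]), 0.74), (array([0.4264, 0.4211, 0.0241]), 0.29), (array([0.7275, 0.2273, 0.022 ]), 0.28), (array([ 0.518 , -0.1021,  0.024 ]), 0.67), (array([0.5317, 0.0057, 0.015 ]), 0.43)]
```

View pics/s3.png

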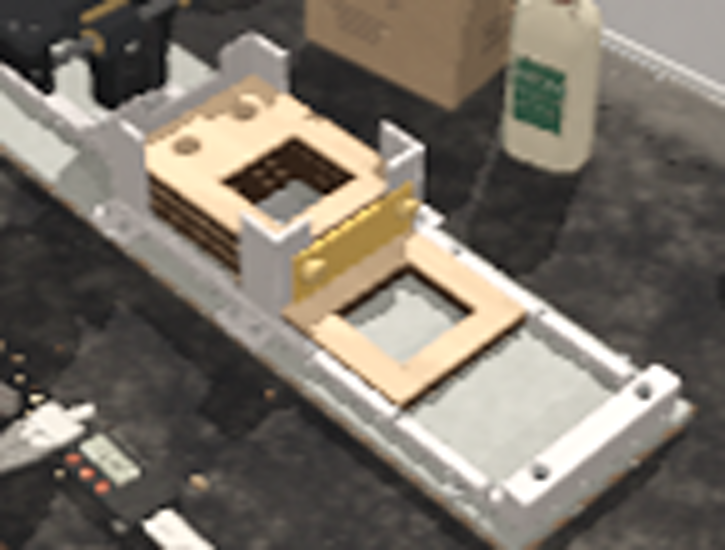

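View pics/t3.png

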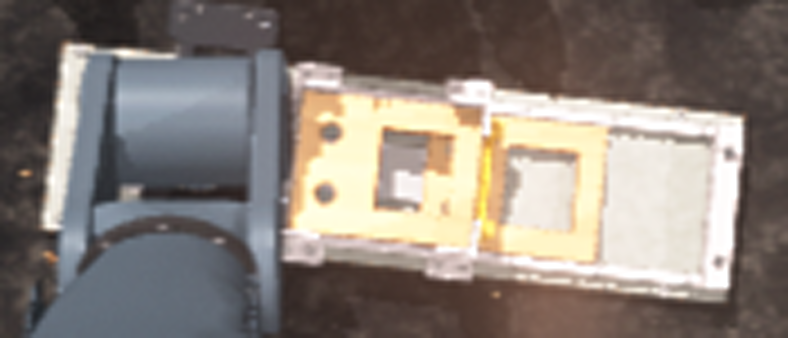

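The plate is out under the gate, its leading edge at about x=602 in the top crop, about 78–80 mm from the stop face, which matches fully in. I'll relax the push, release and rise, then check the knob's travel.

>>> {"name": "play_rows", "arguments": {
  "motion": [
    [[0.004, 0, 0, 0, 0, 0], [0.006, 0, 0, 0, 0, 0], [0.006, 0, 0, 0, 0, 0]]
  ]
}}

```text
time_s: 6.13
position: [0.5452, 0.1367, 0.0518]
tcp_rot: [[0.089, 0.996, -0.001], [0.996, -0.089, 0.002], [0.002, -0.001, -1.0]]
force: [-2.2, 7.8, 7.5]
opening: 0.3
grasp_force: 30.0
```

>>> {"name": "play_rows", "arguments": {
  "motion": [
    [[0, 0, 0, 0, 0, 0], [0, 0, 0, 0, 0, 0], [0, 0, 0, 0, 0, 0], [0, 0, 0, 0, 0, 0]]
  ],
  "fingers": 0.055
}}

```text
time_s: 6.47
position: [0.5462, 0.1341, 0.0511]
tcp_rot: [[0.089, 0.996, -0.0], [0.996, -0.089, -0.0], [-0.0, 0.0, -1.0]]
force: [0.3, -0.3, 0.4]
opening: 0.517
grasp_force: 0.0
```

>>> {"name": "play_rows", "arguments": {
  "motion": [
    [[0, 0, -0.02, 0, 0, 0], [0, 0, -0.055, 0, 0, 0], [0, 0, -0.085, 0, 0, 0], [0, 0, -0.085, 0, 0, 0], [0, 0, -0.085, 0, 0, 0]]
  ]
}}

```text
time_s: 6.88
position: [0.5475, 0.1342, 0.1381]
tcp_rot: [[0.089, 0.996, 0.005], [0.996, -0.089, -0.0], [0.0, 0.005, -1.0]]
force: [-0.7, 0.7, -0.8]
opening: 0.629
grasp_force: 0.0
```

```bash
python3 -c "
from h import *
print(here())
c=imaging.capture('scene')
def S(k,o,f):return
k=c['frame'][155:225,170:270]
cv2.imwrite('pics/s4.png',cv2.resize(k,None,fx=7,fy=7,interpolation=cv2.INTER_CUBIC)[:,:,::-1])
for y in (.226,.131,.126,.121):
  print(y,(proj(c,F(P,(0,y,.052)))-(170,155)+.5)*7)"
```

```text
[0.0038 0.1235 0.1381]
0.226 [176.7066 106.5635]
0.131 [312.9435 203.5854]
0.126 [320.4208 208.9104]
0.121 [327.9302 214.2582]
```

View pics/s4.png

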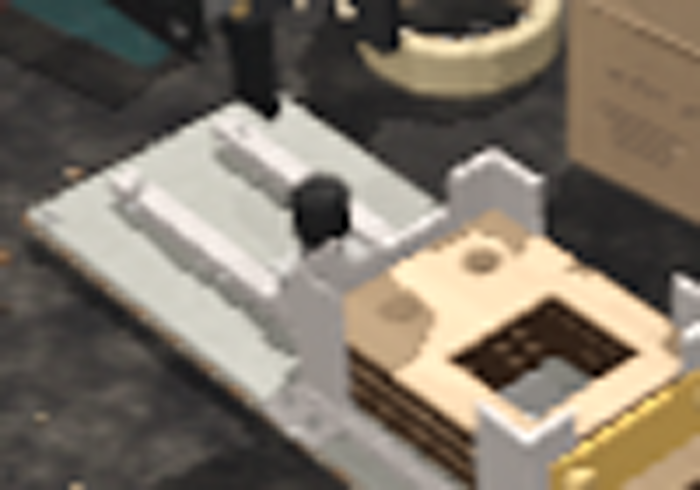

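```bash
python3 -c "
from h import *
c=dict(np.load('c3.npz'))
g=c['frame'].astype(np.float32)
def prof(z,ys,xs):
    out=[]
    for y in ys:
        m=np.array([proj(c,F(P,(x,y,z))) for x in xs],np.float32)
        out.append(cv2.remap(g,m[:,:1],m[:,1:],cv2.INTER_LINEAR).reshape(-1,3).mean(0))
    return np.array(out)
xs=np.linspace(-.035,.035,30)
for ys,z in((np.arange(-.135,-.166,-.0015),.024),(np.arange(-.222,-.268,-.0015),.012)):
    for y,v in zip(ys,prof(z,ys,xs)):print('%.4f'%y,v.round().astype(int))
"
```

```text
-0.1350 [235 214 187]
-0.1365 [241 214 178]
-0.1380 [247 219 173]
-0.1395 [251 231 183]
-0.1410 [254 243 196]
-0.1425 [255 247 202]
-0.1440 [255 247 204]
-0.1455 [255 247 205]
-0.1470 [255 247 204]
-0.1485 [255 247 204]
-0.1500 [255 247 203]
-0.1515 [255 246 201]
-0.1530 [255 242 196]
-0.1545 [253 235 189]
-0.1560 [246 223 182]
-0.1575 [234 211 181]
-0.1590 [228 209 191]
-0.1605 [232 220 210]
-0.1620 [238 231 223]
-0.1635 [241 235 227]
-0.1650 [241 235 228]
-0.2220 [233 227 217]
-0.2235 [233 227 216]
-0.2250 [233 227 217]
-0.2265 [233 227 217]
-0.2280 [233 228 217]
-0.2295 [233 228 217]
-0.2310 [232 227 216]
-0.2325 [231 224 213]
-0.2340 [228 220 209]
-0.2355 [225 213 204]
-0.2370 [225 212 205]
-0.2385 [232 220 215]
-0.2400 [241 231 229]
-0.2415 [249 244 242]
-0.2430 [254 251 250]
-0.2445 [254 252 252]
-0.2460 [253 250 249]
-0.2475 [251 248 247]
-0.2490 [250 246 246]
-0.2505 [250 247 247]
-0.2520 [251 249 248]
-0.2535 [252 250 249]
-0.2550 [252 249 247]
-0.2565 [240 234 232]
-0.2580 [201 189 186]
-0.2595 [146 132 128]
-0.2610 [100  86  82]
-0.2625 [76 64 60]
-0.2640 [70 58 54]
-0.2655 [74 63 58]
-0.2670 [80 68 63]
```

Front edge to stop foot measures about 79 mm (80 expected fully in), so the slide is fully in. The fit's y origin was 5 mm off, and I'll correct for that.

```bash
echo 'P=[.5327,.0166,-.090]
to.__defaults__=(P,False);here.__defaults__=(P,)' >> h.py; python3 -c "
from h import *
print(here());to((-.001,-.115,.135))"
```

```text
[0.0029 0.1184 0.1367]
t 6.93 pos [0.5462 0.1342 0.1367] -> [ 0.5214 -0.0978  0.135 ] 
 shift [-0.2334 -0.004   0.0017] turn [0.0483 0.0071 0.0344] F [-0.417   0.5077  0.0512]
```

>>> {"name": "play_rows", "arguments": {
  "motion": [
    [[-0.03, -0.004, 0, 0, 0, 0], [-0.07, -0.004, 0, 0, 0, 0], [-0.11, -0.004, 0, 0, 0, 0], [-0.15, -0.004, 0, 0, 0, 0], [-0.19, -0.004, 0, 0, 0, 0], [-0.22, -0.004, 0, 0, 0, 0], [-0.233, -0.004, 0, 0, 0, 0], [-0.233, -0.004, 0, 0, 0, 0]]
  ],
  "fingers": 0
}}

```text
time_s: 7.6
position: [0.5207, -0.0998, 0.135]
tcp_rot: [[0.093, 0.996, -0.002], [0.996, -0.093, 0.0], [0.0, -0.002, -1.0]]
force: [-0.1, 0.2, 0.7]
opening: 0.115
grasp_force: 0.0
```

```bash
python3 -c "
from h import *
print(here());to((-.001,-.115,.033))
c=imaging.capture('scene');t=imaging.capture('top')
for k in('plate_1_window','plate_1'):
  for n in('scene','top'):print(k,n,[(np.array(r['at']),round(r['confidence'],2)) for r in finder.recognise(n,k)][:2])"
```

```text
[-0.0015 -0.117   0.135 ]
t 7.6 pos [ 0.5207 -0.0998  0.135 ] -> [ 0.5214 -0.0978  0.033 ] 
 shift [0.002  0.0007 0.102 ] turn [-0.1212 -0.0151 -0.2073] F [-0.0702  0.1846  0.658 ]
plate_1_window scene [(array([ 0.5167, -0.1039,  0.0264]), 0.95)]
plate_1_window top [(array([ 0.5282, -0.0279,  0.0228]), 0.45)]
plate_1 scene [(array([0.5196, 0.0247, 0.0611]), 0.9), (array([ 0.5191, -0.103 ,  0.0252]), 0.73)]
plate_1 top [(array([0.5325, 0.0291, 0.0587]), 0.67), (array([ 0.5281, -0.018 ,  0.0243]), 0.66)]
```

>>> {"name": "play_rows", "arguments": {
  "motion": [
    [[0, -0.001, 0.03, 0, 0, 0], [0, -0.001, 0.06, 0, 0, 0], [0, -0.001, 0.085, 0, 0, 0], [0, -0.001, 0.085, 0, 0, 0]]
  ]
}}

```text
time_s: 8.23
position: [0.5176, -0.0945, 0.0477]
tcp_rot: [[0.087, 0.996, -0.008], [0.996, -0.087, 0.003], [0.003, -0.008, -1.0]]
force: [0.0, 1.0, -0.4]
opening: 0.006
grasp_force: 0.0
```

>>> {"name": "play_rows", "arguments": {
  "motion": [
    [[0, 0, 0.01, 0, 0, 0], [0, 0, 0.017, 0, 0, 0], [0, 0, 0.017, 0, 0, 0]]
  ]
}}

```text
time_s: 8.48
position: [0.5206, -0.0966, 0.0343]
tcp_rot: [[0.088, 0.996, 0.0], [0.996, -0.088, -0.0], [-0.0, 0.0, -1.0]]
force: [-0.1, -0.0, 0.5]
opening: 0.007
grasp_force: 0.0
```

```bash
python3 -c "
from h import *
print(here())
c=imaging.capture('scene');k=c['frame'][170:280,190:335]
cv2.imwrite('pics/s5.png',cv2.resize(k,None,fx=5,fy=5,interpolation=cv2.INTER_CUBIC)[:,:,::-1])"
```

```text
[-0.0019 -0.1138  0.0343]
```

View pics/s5.png

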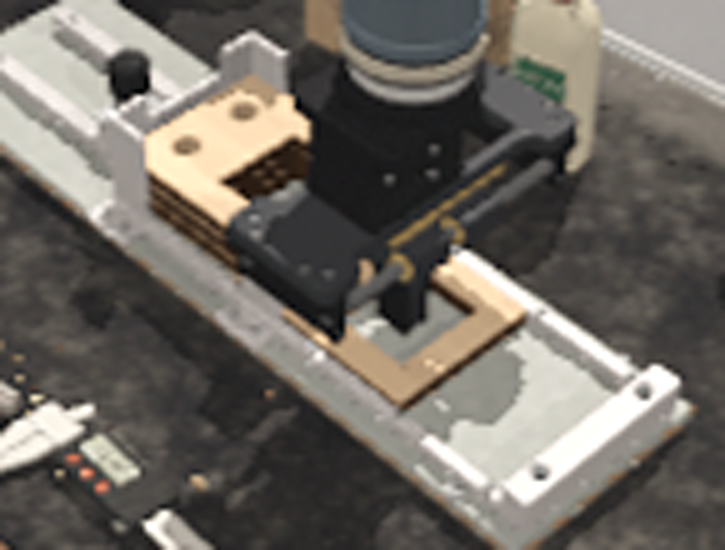

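The closed fingers stand inside the window, free all round. I'll approach the front web slowly, then draw.

>>> {"name": "play_rows", "arguments": {
  "motion": [
    [[-0.003, 0.001, 0.002, 0, 0, 0], [-0.007, 0.001, 0.002, 0, 0, 0], [-0.01, 0.001, 0.002, 0, 0, 0], [-0.012, 0.001, 0.002, 0, 0, 0], [-0.0135, 0.001, 0.002, 0, 0, 0], [-0.015, 0.001, 0.002, 0, 0, 0], [-0.016, 0.001, 0.002, 0, 0, 0], [-0.017, 0.001, 0.002, 0, 0, 0]]
  ]
}}

```text
time_s: 9.2
position: [0.5198, -0.1141, 0.0325]
tcp_rot: [[0.089, 0.996, 0.0], [0.996, -0.089, 0.0], [0.0, 0.0, -1.0]]
force: [0.7, 0.2, -0.1]
opening: 0.003
grasp_force: 0.1
```

>>> {"name": "play_rows", "arguments": {
  "motion": [
    [[-0.001, 0, 0, 0, 0, 0], [-0.002, 0, 0, 0, 0, 0], [-0.003, 0, 0, 0, 0, 0], [-0.004, 0, 0, 0, 0, 0], [-0.005, 0, 0, 0, 0, 0], [-0.006, 0, 0, 0, 0, 0], [-0.008, 0, 0, 0, 0, 0], [-0.01, 0, 0, 0, 0, 0]]
  ]
}}

```text
time_s: 9.87
position: [0.5189, -0.124, 0.0324]
tcp_rot: [[0.089, 0.996, -0.0], [0.996, -0.089, 0.0], [0.0, -0.0, -1.0]]
force: [0.7, 2.2, 1.9]
opening: 0.002
grasp_force: 1.4
```

>>> {"name": "play_rows", "arguments": {
  "motion": [
    [[-0.002, 0, 0, 0, 0, 0], [-0.006, 0, 0, 0, 0, 0], [-0.012, 0, 0, 0, 0, 0], [-0.018, 0, 0, 0, 0, 0], [-0.024, 0, 0, 0, 0, 0], [-0.03, 0, 0, 0, 0, 0], [-0.036, 0, 0, 0, 0, 0], [-0.04, 0, 0, 0, 0, 0]]
  ]
}}

```text
time_s: 10.53
position: [0.5156, -0.1652, 0.0324]
tcp_rot: [[0.089, 0.996, 0.001], [0.996, -0.089, -0.001], [-0.001, 0.001, -1.0]]
force: [-0.1, 0.7, 0.2]
opening: 0.004
grasp_force: 0.4
```

>>> {"name": "play_rows", "arguments": {
  "motion": [
    [[-0.004, 0, 0, 0, 0, 0], [-0.008, 0, 0, 0, 0, 0], [-0.012, 0, 0, 0, 0, 0], [-0.015, 0, 0, 0, 0, 0], [-0.018, 0, 0, 0, 0, 0], [-0.02, 0, 0, 0, 0, 0], [-0.021, 0, 0, 0, 0, 0], [-0.022, 0, 0, 0, 0, 0]]
  ]
}}

```text
time_s: 11.2
position: [0.5135, -0.1858, 0.0324]
tcp_rot: [[0.089, 0.996, -0.0], [0.996, -0.089, 0.0], [0.0, -0.0, -1.0]]
force: [-0.5, 0.8, -0.5]
opening: 0.003
grasp_force: 0.4
```

>>> {"name": "play_rows", "arguments": {
  "motion": [
    [[-0.001, 0, 0, 0, 0, 0], [-0.002, 0, 0, 0, 0, 0], [-0.003, 0, 0, 0, 0, 0], [-0.004, 0, 0, 0, 0, 0], [-0.005, 0, 0, 0, 0, 0], [-0.006, 0, 0, 0, 0, 0]]
  ]
}}

```text
time_s: 11.7
position: [0.5129, -0.1918, 0.0324]
tcp_rot: [[0.089, 0.996, -0.0], [0.996, -0.089, -0.0], [-0.0, -0.0, -1.0]]
force: [-0.1, 0.8, -0.1]
opening: 0.003
grasp_force: 0.3
```

>>> {"name": "play_rows", "arguments": {
  "motion": [
    [[-0.001, 0, 0, 0, 0, 0], [-0.002, 0, 0, 0, 0, 0], [-0.003, 0, 0, 0, 0, 0], [-0.004, 0, 0, 0, 0, 0], [-0.005, 0, 0, 0, 0, 0]]
  ]
}}

```text
time_s: 12.12
position: [0.5127, -0.1942, 0.0324]
tcp_rot: [[0.091, 0.996, 0.0], [0.996, -0.091, 0.004], [0.004, -0.0, -1.0]]
force: [5.4, 12.6, 1.0]
opening: 0.01
grasp_force: 6.5
```

>>> {"name": "play_rows", "arguments": {
  "motion": [
    [[-0.001, 0, 0, 0, 0, 0], [-0.002, 0, 0, 0, 0, 0], [-0.003, 0, 0, 0, 0, 0]]
  ]
}}

```text
time_s: 12.37
position: [0.5126, -0.1944, 0.0324]
tcp_rot: [[0.093, 0.996, -0.0], [0.996, -0.093, 0.008], [0.008, -0.001, -1.0]]
force: [9.8, 20.9, 2.8]
opening: 0.003
grasp_force: 11.0
```

```bash
python3 -c "
from h import *
print(here())
c=imaging.capture('scene')
for k in('plate_1_window','plate_1'):print(k,[(np.array(r['at']),round(r['confidence'],2)) for r in finder.recognise('scene',k)][:2])"
```

```text
[-0.0011 -0.212   0.0324]
plate_1_window [(array([ 0.4815, -0.2011,  0.0237]), 0.54)]
plate_1 [(array([0.5379, 0.0228, 0.0601]), 0.96), (array([ 0.483 , -0.1991,  0.0264]), 0.75)]
```

The plate has met the stop at the predicted place (force rising, TCP at feeder y −0.212). I'll back off and rise to check that it's flush.

>>> {"name": "play_rows", "arguments": {
  "motion": [
    [[0.005, 0, 0, 0, 0, 0], [0.01, 0, 0, 0, 0, 0], [0.017, 0, 0, 0, 0, 0], [0.022, 0, 0, 0, 0, 0], [0.022, 0, 0, 0, 0, 0]]
  ]
}}

```text
time_s: 12.93
position: [0.5138, -0.1769, 0.0324]
tcp_rot: [[0.088, 0.996, -0.001], [0.996, -0.088, 0.0], [0.0, -0.001, -1.0]]
force: [-0.1, -0.5, -0.3]
opening: 0.002
grasp_force: 0.0
```

>>> {"name": "play_rows", "arguments": {
  "motion": [
    [[0, 0, -0.01, 0, 0, 0], [0, 0, -0.03, 0, 0, 0], [0, 0, -0.065, 0, 0, 0], [0, 0, -0.1, 0, 0, 0], [0.02, 0, -0.11, 0, 0, 0], [0.06, 0, -0.11, 0, 0, 0], [0.1, 0, -0.11, 0, 0, 0], [0.14, 0, -0.11, 0, 0, 0]]
  ],
  "fingers": 0
}}

```text
time_s: 13.6
position: [0.5271, -0.038, 0.1439]
tcp_rot: [[0.091, 0.996, 0.002], [0.996, -0.091, -0.001], [-0.001, 0.002, -1.0]]
force: [0.3, -0.0, 0.9]
opening: 0.008
grasp_force: 0.0
```

```bash
python3 -c "
from h import *
print(here());to((.002,.119,.14))
c=imaging.capture('scene');k=c['frame'][170:280,190:335]
t=imaging.capture('top');q=t['frame'][180:236,245:337]
a=cv2.resize(k,None,fx=4,fy=4,interpolation=cv2.INTER_CUBIC);b=cv2.resize(q,(580,353),interpolation=cv2.INTER_CUBIC)[:150*2]
cv2.imwrite('pics/s6.png',np.vstack([a[150:],b])[:,:,::-1]);np.savez('c6',**t)"
```

```text
[-0.0007 -0.0549  0.1439]
t 13.6 pos [ 0.5271 -0.038   0.1439] -> [0.5454 0.1349 0.14  ] 
 shift [0.1739 0.0024 0.0038] turn [ 0.1382  0.0362 -0.0905] F [ 0.2814 -0.0237  0.892 ]
```

View pics/s6.png

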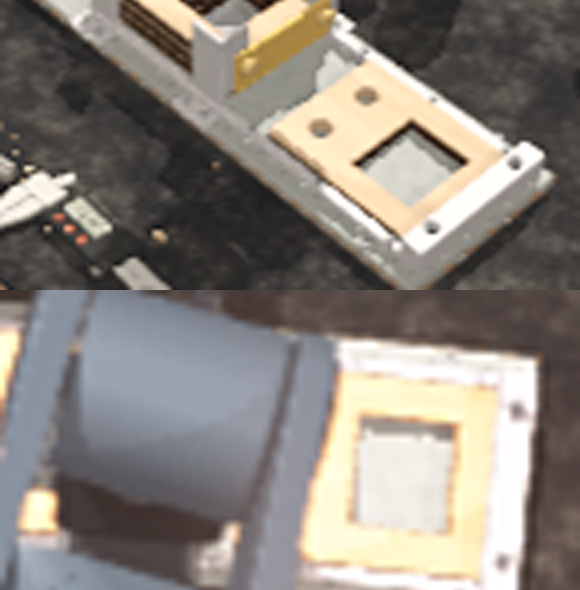

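The plate lies flush against the stop in both views. Next: back to the knob.

>>> {"name": "play_rows", "arguments": {
  "motion": [
    [[0.03, 0.002, 0, 0, 0, 0], [0.07, 0.002, 0, 0, 0, 0], [0.11, 0.002, 0, 0, 0, 0], [0.15, 0.002, 0, 0, 0, 0], [0.17, 0.002, 0, 0, 0, 0], [0.174, 0.002, 0, 0, 0, 0], [0.174, 0.002, 0, 0, 0, 0], [0.174, 0.002, 0, 0, 0, 0]]
  ],
  "fingers": 0.06
}}

```text
time_s: 14.37
position: [0.5443, 0.1336, 0.1427]
tcp_rot: [[0.089, 0.996, 0.0], [0.996, -0.089, -0.001], [-0.001, 0.0, -1.0]]
force: [0.1, -0.9, 0.0]
opening: 0.524
grasp_force: 0.0
```

```bash
python3 -c "
from h import *
print(here());to((.002,.1195,.051))"
```

```text
[0.001  0.1175 0.1427]
t 14.37 pos [0.5443 0.1336 0.1427] -> [0.5454 0.1354 0.051 ] 
 shift [0.002  0.001  0.0917] turn [0.0153 0.0452 0.0469] F [ 0.0564 -0.9313  0.0181]
```

>>> {"name": "play_rows", "arguments": {
  "motion": [
    [[0.002, 0.001, 0.02, 0, 0, 0], [0.002, 0.001, 0.05, 0, 0, 0], [0.002, 0.001, 0.08, 0, 0, 0], [0.002, 0.001, 0.091, 0, 0, 0], [0.002, 0.001, 0.091, 0, 0, 0], [0.002, 0.001, 0.091, 0, 0, 0]]
  ]
}}

```text
time_s: 14.87
position: [0.5454, 0.1354, 0.0514]
tcp_rot: [[0.091, 0.996, -0.001], [0.996, -0.091, -0.0], [-0.0, -0.001, -1.0]]
force: [0.7, -0.1, -0.4]
opening: 0.687
grasp_force: 0.0
```

>>> {"name": "play_rows", "arguments": {
  "motion": [
    [[0, 0, 0, 0, 0, 0], [0, 0, 0, 0, 0, 0], [0, 0, 0, 0, 0, 0], [0, 0, 0, 0, 0, 0], [0, 0, 0, 0, 0, 0], [0, 0, 0, 0, 0, 0], [0, 0, 0, 0, 0, 0], [0, 0, 0, 0, 0, 0]]
  ],
  "fingers": 0.02
}}

```text
time_s: 15.53
position: [0.5452, 0.1369, 0.0519]
tcp_rot: [[0.089, 0.996, -0.0], [0.996, -0.089, 0.0], [0.0, -0.0, -1.0]]
force: [-1.3, 0.9, 4.0]
opening: 0.298
grasp_force: 30.0
```

Gripped. I'll pull back about 96 mm, then go on to the hard stop.

>>> {"name": "play_rows", "arguments": {
  "motion": [
    [[0.006, 0, 0, 0, 0, 0], [0.018, 0, 0, 0, 0, 0], [0.032, 0, 0, 0, 0, 0], [0.046, 0, 0, 0, 0, 0], [0.06, 0, 0, 0, 0, 0], [0.074, 0, 0, 0, 0, 0], [0.086, 0, 0, 0, 0, 0], [0.094, 0, 0, 0, 0, 0]]
  ]
}}

```text
time_s: 16.2
position: [0.5544, 0.232, 0.0518]
tcp_rot: [[0.088, 0.996, 0.002], [0.996, -0.088, 0.0], [0.001, 0.002, -1.0]]
force: [1.3, -2.4, 5.3]
opening: 0.297
grasp_force: 30.0
```

>>> {"name": "play_rows", "arguments": {
  "motion": [
    [[0.003, 0, 0, 0, 0, 0], [0.006, 0, 0, 0, 0, 0], [0.009, 0, 0, 0, 0, 0], [0.011, 0, 0, 0, 0, 0], [0.011, 0, 0, 0, 0, 0]]
  ]
}}

```text
time_s: 16.62
position: [0.5554, 0.2414, 0.0518]
tcp_rot: [[0.088, 0.996, 0.002], [0.996, -0.088, -0.001], [-0.001, 0.002, -1.0]]
force: [0.0, -2.7, 6.1]
opening: 0.301
grasp_force: 30.0
```

>>> {"name": "play_rows", "arguments": {
  "motion": [
    [[0.002, 0, 0, 0, 0, 0], [0.004, 0, 0, 0, 0, 0], [0.004, 0, 0, 0, 0, 0], [0.004, 0, 0, 0, 0, 0]]
  ]
}}

```text
time_s: 16.95
position: [0.5553, 0.2416, 0.0518]
tcp_rot: [[0.087, 0.996, -0.001], [0.996, -0.087, -0.006], [-0.006, -0.0, -1.0]]
force: [-0.5, -14.8, 8.5]
opening: 0.299
grasp_force: 30.0
```

Hard stop met after about 105 mm, so the slide is fully back. I'll relax, release, rise and inspect.

>>> {"name": "play_rows", "arguments": {
  "motion": [
    [[-0.002, 0, 0, 0, 0, 0], [-0.003, 0, 0, 0, 0, 0], [-0.003, 0, 0, 0, 0, 0]]
  ]
}}

```text
time_s: 17.2
position: [0.5554, 0.2415, 0.0518]
tcp_rot: [[0.089, 0.996, 0.001], [0.996, -0.089, -0.001], [-0.001, 0.001, -1.0]]
force: [-0.1, -5.5, 6.4]
opening: 0.296
grasp_force: 30.0
```

>>> {"name": "play_rows", "arguments": {
  "motion": [
    [[0, 0, 0, 0, 0, 0], [0, 0, 0, 0, 0, 0], [0, 0, 0, 0, 0, 0], [0, 0, 0, 0, 0, 0], [0, 0, 0, 0, 0, 0]]
  ],
  "fingers": 0.06
}}

```text
time_s: 17.62
position: [0.5542, 0.2426, 0.0509]
tcp_rot: [[0.089, 0.996, -0.001], [0.996, -0.089, 0.0], [-0.0, -0.001, -1.0]]
force: [-0.6, -0.2, -0.5]
opening: 0.593
grasp_force: 0.0
```

>>> {"name": "play_rows", "arguments": {
  "motion": [
    [[0, 0, -0.02, 0, 0, 0], [0, 0, -0.055, 0, 0, 0], [0, 0, -0.09, 0, 0, 0], [0.03, 0, -0.12, 0, 0, 0], [0.06, -0.01, -0.14, 0, 0, 0], [0.09, -0.04, -0.15, 0, 0, 0], [0.12, -0.07, -0.15, 0, 0, 0], [0.13, -0.1, -0.15, 0, 0, 0]]
  ]
}}

```text
time_s: 18.28
position: [0.4669, 0.3845, 0.2027]
tcp_rot: [[0.088, 0.996, 0.004], [0.996, -0.088, 0.004], [0.005, 0.004, -1.0]]
force: [0.5, 0.3, -1.0]
opening: 0.689
grasp_force: 0.0
```

```bash
python3 -c "
from h import *
c=imaging.capture('scene');k=c['frame'][160:280,170:335]
t=imaging.capture('top');q=t['frame'][165:240,165:340]
a=cv2.resize(k,(700,509)[:2],interpolation=cv2.INTER_CUBIC)[:330];b=cv2.resize(q,(700,300),interpolation=cv2.INTER_CUBIC)[:270]
cv2.imwrite('pics/s7.png',np.vstack([a,b])[:,:,::-1])
g=t['frame'].astype(np.float32)
for xs in (np.linspace(-.045,-.03,8),np.linspace(.03,.045,8)):
  o=[]
  for y in np.arange(-.218,-.246,-.0015):
    m=np.array([proj(t,F(P,(x,y-.005+.005,.024))) for x in xs],np.float32)
    o.append(int(cv2.remap(g,m[:,:1],m[:,1:],cv2.INTER_LINEAR).reshape(-1,3).mean(0)[2]))
  print(o)
for k in('slide_knob','plate_4','plate_1'):
  for n in('scene','top'):print(k,n,[(np.array(r['at']),round(r['confidence'],2)) for r in finder.recognise(n,k)][:4])
"
```

```text
[184, 183, 181, 180, 180, 183, 184, 182, 178, 176, 175, 173, 173, 173, 183, 195, 215, 234, 242]
[189, 189, 188, 187, 185, 181, 177, 174, 173, 172, 172, 172, 172, 172, 176, 182, 196, 214, 227]
slide_knob scene [(array([0.5461, 0.2087, 0.0224]), 0.64)]
slide_knob top [(array([0.5518, 0.1668, 0.0191]), 0.64)]
plate_4 scene [(array([ 0.5164, -0.1425,  0.0248]), 0.98), (array([0.541 , 0.0293, 0.0505]), 0.73), (array([0.5238, 0.0243, 0.0319]), 0.66), (array([0.5375, 0.02  , 0.0179]), 0.4)]
plate_4 top [(array([0.5341, 0.0317, 0.0494]), 0.56)]
plate_1 scene [(array([ 0.5164, -0.1425,  0.0248]), 0.98), (array([0.541 , 0.0293, 0.0505]), 0.73), (array([0.5238, 0.0243, 0.0319]), 0.66), (array([0.5375, 0.02  , 0.0179]), 0.4)]
plate_1 top [(array([0.5341, 0.0317, 0.0494]), 0.56)]
```

View pics/s7.png

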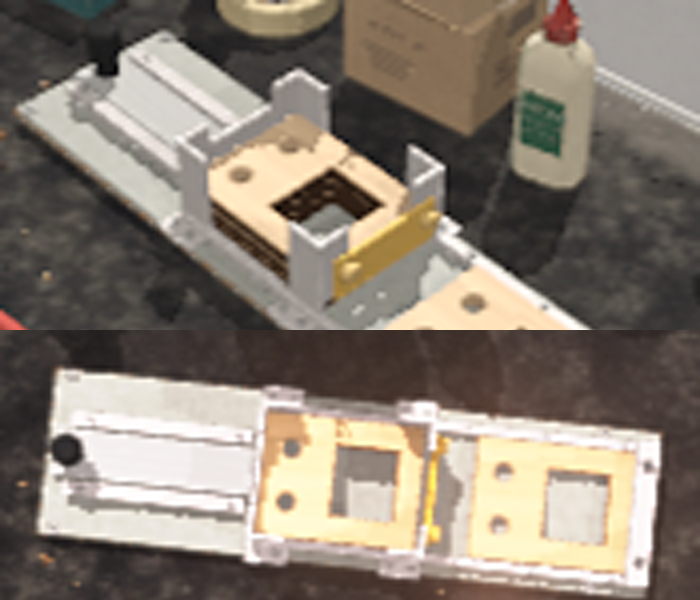

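The stack has dropped, the knob is back and the plate is at the stop. One last check: is the plate parallel to the stop?

```bash
python3 -c "
from h import *
t=imaging.capture('top');g=t['frame'].astype(np.float32)
xs=np.linspace(-.04,.04,33)
def edge(lo,hi,z,ch):
    ys=np.arange(lo,hi,-.0005);r=[]
    for x in xs:
        m=np.array([proj(t,F(P,(x,y,z))) for y in ys],np.float32)
        v=cv2.remap(g[:,:,ch] if ch<3 else g[:,:,0]-g[:,:,2],m[:,:1],m[:,1:],cv2.INTER_LINEAR).ravel()
        d=np.abs(np.diff(cv2.GaussianBlur(v[None],(0,0),3).ravel())); d[d<d.max()*.3]=0; r.append((ys[:-1]*d).sum()/d.sum())
    k=np.polyfit(xs,r,1);print(k[1],np.degrees(k[0]),np.std(np.array(r)-np.polyval(k,xs)))
edge(-.098,-.124,.024,3)  # trailing edge, by colour
edge(-.225,-.250,.024,3)  # leading edge / stop face, by colour
edge(-.25,-.278,.036,1) # stop's outer edge
"
```

```text
-0.10896740368526438 -0.3844986007725332 0.0008963993184381894
-0.24134805177064286 -0.5862086932144127 0.0005021954095250391
-0.25920298802815606 -0.15691534625259027 0.0004447022919445577
```

```bash
python3 -c "
from h import *
print(bot.hand_in())"
```

```text
the job is handed in; nothing more can be done
None
```

The job is handed in (no verdict came back): the bottom plate lies against the end stop, flush as far as the cameras can tell, the slide is fully back at its hard stop, and the other three plates have dropped in the chute; the strongest hooking force I read was about 23 N, against the 30 N limit.

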